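# Clear the drive dock and slide the hard drive home

### The arm

A 6-joint arm with a two-finger parallel gripper is mounted at the origin on a cart in front of the work surface, level with it; the furniture and walls round the work are solid. World frame = base frame: x ahead of the robot, y to its left, z up, the work surface at z = 0. Lengths are in m, angles in degrees, forces in N, time in s.
With the tool pointing down it reaches from about 0.35 to 0.875 m from the base axis. Payload 15.5 kg.
Tool frame: the origin (TCP) lies at the very end of the fingers, on their centre line; the grasp point (between the pads) lies 19 mm behind it; z points along the fingers, y is the line along which they close (so a half turn about z gives the same grasp; the last joint's range is limited). The gripper opens to 85 mm and grips with 20 to 120 N. Pads are 22 mm wide; open, the fingers measure 114 mm over their backs; the gripper's body (76 mm by 85 mm) begins 54 mm behind the grasp point. The pads swing forward as they close: fully open they stand 13 mm farther back than shut.
Start: joints at [59.158, 28.281, 77.091, -0, 74.628, -5.472], TCP at [0.268, 0.565, 0.231] pointing down, gripper open.
Joint ranges: [-166.48, 166.48], [-47.26, 123.95], [12.59, 153.08], [-70.14, 250.14], [6.76, 159.57], [-176.63, 176.63]. Speed limits (degrees/s): [108.29, 108.29, 147.25, 172.46, 172.46, 172.46].

### API

Orientations are given as [roll, pitch, yaw] about the fixed x, y, z axes, in that order (R = Rz(yaw) Ry(pitch) Rx(roll)).
In Python, from bench import robot gives the robot as it stands.
- The arm moves only by the shell command python3 drive.py 'ROWS' [OPENING]. ROWS is a JSON list of rows, 1 to 5 of them, each of 6 numbers: dx, dy, dz in m, then a rotation vector rx, ry, rz in degrees; each row shifts and turns the commanded pose from where the row before left it, along the tool's axes as they then stand; what a row does not reach is not made up. A row lasts 1/10 s, in which the tool goes at most 0.05 m and 8.59 degrees, less where a joint would pass 70% of its speed; a pose out of reach is approached as far as the arm can. OPENING is the finger opening in m, set as the command begins (- or left out keeps the last). The fingers move at their own pace and stop on an object; the grip force is fixed at half the most. Time passes only in rows, so rows that do not move let the fingers close. It prints the time, the measured TCP pose, the force, the opening and the grip force at its end.
- robot.get_state(): the state, without advancing time (a new reading comes with each control period).
- robot.capture(name): name is "scene" or "top" or "wrist"; returns a dict with "frame" (384x512x3 uint8, red, green, blue), "vfov" (degrees; the focal length in pixels is half the picture's height over the tangent of half this angle, whatever the lens; pixels are square), "cx", "cy" (the principal point, pixels), "view" (4x4, takes a point from world to camera coordinates); the wrist camera has in their place "hand_eye" (4x4, takes a point from camera to tool coordinates, whose origin is the TCP and whose axes are the flange's). Camera axes: x right, y down, z forward; pixel columns grow to the right and rows downward; lengths in m; the calibration is good to about 2 mm. A picture is of the moment at which its call begins: read the wrist's pose just before it. There is no depth.
- robot.close_job(): hands the job in; it is judged then, once.
The state is a dict: "time_s": time; "joint_positions": joint angles; "qd": joint speeds; "effort": joint torques, N m; "eef_pos": TCP position; "orientation": TCP orientation; "force": force on the tool from outside, world axes, zero at the start; "torque": the same for the moment, N m; "width": finger opening in m; "grasp_force": force on a finger pad.
Only numpy, scipy, OpenCV 4.12 (cv2) and the standard library are available. Lean on these libraries where they do the work, as an engineer would, in place of code of your own. Each camera call takes 0.05 s, during which the arm holds its last target. There are 200 camera calls.

### The job

Take the heat sink out of the drive dock and put it in the empty cell of the sorting tray, upright, in the middle of the cell and squared up with its walls like the three already there. Then push the hard drive flat along the dock between the guide rails until its front is fully home against the end stop. Leave the other heat sinks and the loose things on the table where they are.

Things in the scene. Friction and masses are not known exactly. Their poses are not given: they have to be found in the camera images.
- drive: 3.5 inch hard drive lying flat on the dock's plate before the rails, label up, a little askew: 150 (x) x 102 (y) mm, solid body 20 mm high, 0.52 kg. Too wide to grasp: push it (about 3 to 5 N). Origin: centre of its underside; x lengthwise towards the dock's end stop. Rear face, the one to push, at x = -75 mm, solid front face at x = +72 mm.
- sink: heat sink standing in the dock between drive and end stop: plain aluminium, a solid block for contact, 40 (x) x 45 (y) x 26 (z) mm, about 0.12 kg, fins up. Origin: centre of its underside, z up. Fingers can take it across x or y; half a turn about z looks the same. Its x is within 0.5 rad of the dock's x.
- dock: drive dock, fixed: dark steel floor plate 300 x 150 mm, 4 mm thick (x -165 to +135 mm); x points from open mouth to end stop, origin at table height on the centre line. Two low guide rails along x, inner faces at y = +-54 mm, x = 40 to 120 mm, tops 14 mm above the table; from x = 8 to 40 mm they flare outward to about 65 mm. The home drive still sticks out of the rails to the rear.
- dock_stop (a point): middle of the end stop's inner face: x = +120 mm, y = 0 in the dock's frame, 12 mm above the table; axes as the dock's. The stop is rigid, 128 mm wide, 30 mm high with a 38 mm high block on it
- dock_home (a point): where the drive's origin lies when fully home: 48 mm along x from the dock's origin, on the plate's top (4 mm above the table). Axes as the dock's.
- tray: black plastic sorting tray, fixed, 156 x 156 mm, at any yaw: 2 x 2 cells of 74 mm pitch, floor 3 mm above the table, outer walls 4 mm thick, 12 mm high, dividers 3 mm thick, 7 mm high. Origin: centre of its underside. Cells at x, y = +-37 mm; the one at (-37, +37) is empty, each other holds a heat sink with its x along the tray's x.
- empty_cell (a point): centre of the empty cell's floor, 3 mm above the table; axes as the tray's
- tray_sink_1: a plain aluminium heat sink like sink (40 x 45 x 26 mm, fins up), standing in one of the tray's other cells; leave it alone. Origin: centre of its underside; x along the tray's x
- tray_sink_2: a plain aluminium heat sink like sink (40 x 45 x 26 mm, fins up), standing in one of the tray's other cells; leave it alone. Origin: centre of its underside; x along the tray's x
- tray_sink_3: a plain aluminium heat sink like sink (40 x 45 x 26 mm, fins up), standing in one of the tray's other cells; leave it alone. Origin: centre of its underside; x along the tray's x
- marker: whiteboard marker, 135 mm long, 17 mm thick, lying between dock and tray; leave alone. Origin: under its middle, y along it
- ram_stick: memory module, 30 x 133 x 6 mm, lying flat between dock and tray; leave alone. Origin: under its middle, y along it
- tape: roll of black tape, 58 mm wide, 19 mm high, lying flat at the left; leave alone. Origin: under its middle

How it is judged (in metres and radians):
On the way, in this order (a step that is already met when the one before it is completed fails the run):
1. the heat sink stands in the empty tray cell, upright, centred and square, let go (horizontal distance between sink and empty_cell below 0.012 m and z of sink in the frame of empty_cell between -0.004 and 0.004 m and angle between sink's own z axis and vertical below 0.1 rad and (angle between the x axis of sink and the x axis of tray, either way round below 0.2 rad or angle between the x axis of sink and the y axis of tray, either way round below 0.2 rad) and linear speed of sink below 0.02 m/s and contact force between the fingers and sink below 0.1 N), for 0.2 s.
2. the drive lies fully home in the dock (x of drive in the frame of dock_home between -0.006 and 0.004 m and y of drive in the frame of dock_home between -0.005 and 0.005 m and z of drive in the frame of dock_home below 0.004 m and angle between drive's own z axis and vertical below 0.05 rad and angle between the x axis of drive and the x axis of dock, either way round below 0.05 rad and linear speed of drive below 0.02 m/s), for 0.2 s.
At the end, for the whole second after the job is handed in: Heat sink on the floor of the empty cell, within 12 mm of its centre, upright, sides within 0.2 rad of the walls. Drive flat on the dock's plate, front within 6 mm of the end stop, within 5 mm of the centre line and 0.05 rad of the dock's direction. Both at rest (all of step 2 and horizontal distance between sink and empty_cell below 0.012 m and z of sink in the frame of empty_cell between -0.004 and 0.004 m and angle between sink's own z axis and vertical below 0.1 rad and (angle between the x axis of sink and the x axis of tray, either way round below 0.2 rad or angle between the x axis of sink and the y axis of tray, either way round below 0.2 rad) and linear speed of sink below 0.02 m/s); the robot touches nothing.
It fails at once if another heat sink in the tray is moved more than 15 mm (distance of any of tray_sink_1, tray_sink_2, tray_sink_3 from where it was at the start of the episode above 0.015 m).
It fails at once if the marker, the memory module or the tape roll is moved more than 20 mm (distance of any of marker, ram_stick, tape from where it was at the start of the episode above 0.02 m).
It fails at once if the drive is lifted off the dock's plate by more than 20 mm (z of drive in the frame of dock_home above 0.02 m).
It also fails if it takes over 48 s, if anything falls off the work surface, if the arm or the gripper's body presses on something with over 40 N, if the wrist force passes 120 N, or if a joint passes its speed limit or range.

## Working session

There is one attempt and no reset: what is moved stays moved. The work goes in short steps, Python scripts to look and compute and a shell command to move; the robot and the scene stay as the last step left them, time stands still between calls to the robot, and variables do not carry over. Pictures are saved under pics/ and viewed, at most 12 in all, crops included, and the job is handed in when it is done.

```bash
ls; mkdir -p pics; python3 - <<'E'
from bench import robot
import cv2,pickle
d={}
for n in("top","scene"):
    c=robot.capture(n);d[n]=c
    cv2.imwrite(f"pics/{n}0.png",c["frame"][:,:,::-1]); print(n,c["vfov"],c["cx"],c["cy"],c["view"])
pickle.dump(d,open("cap0.pkl","wb"))
print(robot.get_state())
E
```

```text
bench.py
drive.py
pics
top 44.32217556167577 250.86124282244808 191.6376684318807 [[ 0.01729257 -0.9996478   0.02013055  0.07212454]
 [-0.99261277 -0.01958205 -0.11973485  0.54165409]
 [ 0.12008687 -0.01791132 -0.9926018   1.27109487]
 [ 0.          0.          0.          1.        ]]
scene 57.324569286910574 252.47233448690304 186.743828805229 [[ 0.8287435  -0.55956884 -0.00818116 -0.40752   ]
 [-0.3941717  -0.57328171 -0.71831522  0.29260358]
 [ 0.3972567   0.59852385 -0.69566969  0.70531636]
 [ 0.          0.          0.          1.        ]]
{'time_s': 0.1, 'joint_positions': array([ 5.91581760e+01,  2.83113529e+01,  7.71232769e+01,  2.02730746e-03,
        7.46280540e+01, -5.47204618e+00]), 'qd': array([ 0.07251162, -0.13764267, -0.07682248, -0.04887294, -0.03694011,
        0.08978551]), 'effort': array([ 3.90491652e-03, -8.83574724e+01, -3.84558427e+01, -1.34748575e-04,
        4.90506136e-03,  7.85639116e-06]), 'eef_pos': array([0.26761284, 0.56445706, 0.23076136]), 'orientation': array([-1.79937788e+02, -7.92282354e-03,  1.54629679e+02]), 'force': array([-0.37042346, -0.25147693,  0.03501939]), 'torque': array([-0.00371243, -0.00088486,  0.02237959]), 'grasp_force': 0.0, 'width': 0.08546875232344352}
```

View pics/top0.png

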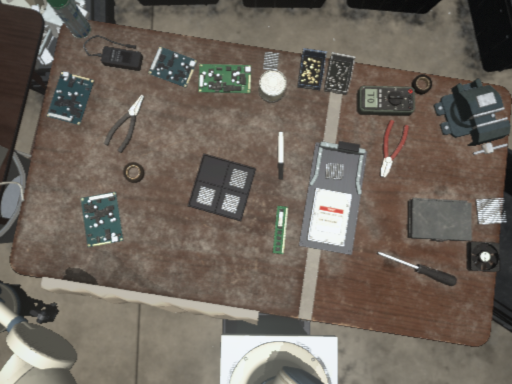

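View pics/scene0.png

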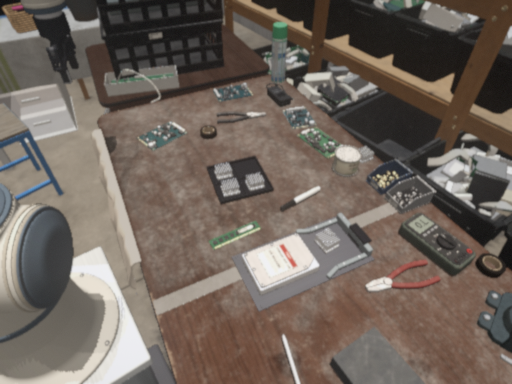

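The top view shows the dock at about (335,195), with the sink at about (335,170) and the drive at about (331,218). The tray is at about (222,187), and its empty cell looks to be the upper-left one, near (213,167). I'll work out coarse positions, then use the wrist camera.

```bash
cat > h.py <<'E'
import numpy as np,cv2,pickle
from bench import robot
from scipy.spatial.transform import Rotation as R
def pose(s):
    T=np.eye(4);T[:3,:3]=R.from_euler('xyz',s["orientation"],degrees=True).as_matrix();T[:3,3]=s["eef_pos"];return T
def snap(n,tag):
    s=robot.get_state();c=robot.capture(n)
    c["c2w"]=pose(s)@c["hand_eye"] if n=="wrist" else np.linalg.inv(c["view"])
    pickle.dump(c,open(tag+".pkl","wb"));return c
def load(tag):
    c=pickle.load(open(tag+".pkl","rb"))
    if "c2w" not in c:c["c2w"]=np.linalg.inv(c["view"])
    return c
def ray(c,uv,z):
    uv=np.atleast_2d(np.asarray(uv,float));f=c["frame"].shape[0]/2/np.tan(np.radians(c["vfov"]/2))
    d=np.c_[(uv[:,0]-c["cx"])/f,(uv[:,1]-c["cy"])/f,np.ones(len(uv))]@c["c2w"][:3,:3].T
    o=c["c2w"][:3,3];return o+d*((z-o[2])/d[:,2])[:,None]
def proj(c,P):
    P=np.atleast_2d(P);q=(P-c["c2w"][:3,3])@c["c2w"][:3,:3];f=c["frame"].shape[0]/2/np.tan(np.radians(c["vfov"]/2))
    return q[:,:2]/q[:,2:]*f+[c["cx"],c["cy"]]
def delta(p,yaw,s=None):
    "tool-axes displacement and rz (deg) to reach TCP p with tool down, yaw"
    s=s or robot.get_state();T=pose(s);G=R.from_euler('xyz',[180,0,yaw],degrees=True)
    return T[:3,:3].T@(np.asarray(p)-T[:3,3]),(R.from_matrix(T[:3,:3]).inv()*G).as_rotvec(degrees=True)
E
python3 - <<'E'
from h import *
d=pickle.load(open("cap0.pkl","rb"))
for n in d: pickle.dump(d[n],open(n+"0.pkl","wb"))
c=load("top0")
for nm,uv,z in [("tray",(222,187),.007),("empty",(212,167),.003),("sink",(335,170),.03),("drive",(331,218),.024),("stopL",(318,145),.03),("stopR",(364,150),.03),("marker",(280,155),.01),("ram",(280,230),.003)]: print(nm,ray(c,uv,z).round(3))
w=snap("wrist","w0");print(w["hand_eye"].round(3),w["vfov"],w["cx"],w["cy"])
a=c["frame"][130:265,180:380,::-1];cv2.imwrite("pics/topcrop.png",cv2.resize(a,None,fx=4,fy=4,interpolation=cv2.INTER_CUBIC))
E
```

```text
tray [[0.555 0.163 0.007]]
empty [[0.612 0.193 0.003]]
sink [[ 0.606 -0.152  0.03 ]]
drive [[ 0.472 -0.141  0.024]]
stopL [[ 0.676 -0.104  0.03 ]]
stopR [[ 0.665 -0.234  0.03 ]]
marker [[0.649 0.001 0.01 ]]
ram [[ 0.437 -0.002  0.003]]
[[ 0.    -0.96  -0.282  0.071]
 [ 1.    -0.     0.     0.001]
 [-0.    -0.282  0.96  -0.144]
 [ 0.     0.     0.     1.   ]] 59.26908050505368 254.84108285796728 193.77333229496844
```

View pics/topcrop.png

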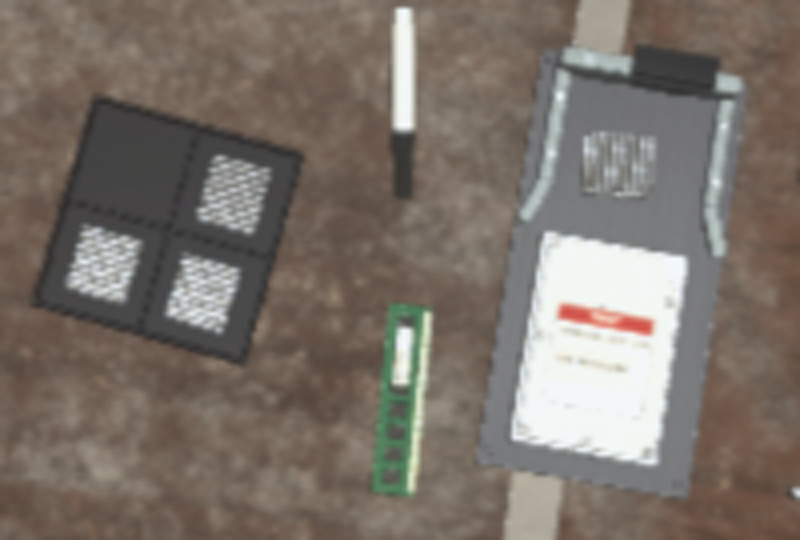

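The crop gives these corners:
- **Tray:** (98,98), (302,155), (243,362), (35,303), with the upper-left cell empty.
- **Dock plate:** about (555,47), (745,83), (688,497), (480,460).
- **Sink top:** near (619,163).
- **Drive:** corners at about (545,233), (688,257), (660,465), (512,440).

```bash
python3 - <<'E'
from h import *
c=load("top0")
def g(l,z): return ray(c,np.array(l)/4.+[180-.375,130-.375],z)
t=g([(98,98),(302,155),(243,362),(35,303)],.012); k=g([(555,47),(745,83),(688,497),(480,460)],.004)
dr=g([(545,233),(688,257),(660,465),(512,440)],.024);s=g([(619,163)],.03)
for n,q in(("tray",t),("dock",k),("drive",dr)):
    e=np.roll(q,-1,0)-q; print(n,q.mean(0).round(4),np.linalg.norm(e,axis=1).round(3),np.degrees(np.arctan2(e[:,1],e[:,0])).round(1))
print("sink",s,"empty",(t[0]*.74+t.mean(0)*1.0-t.mean(0)*.74))
for y in (154,100): print(delta([.50,.16,.26],y))
E
```

```text
tray [0.5547 0.1629 0.012 ] [0.15  0.152 0.151 0.152] [-104.6  165.2   75.2  -15.2]
dock [ 0.5334 -0.1538  0.004 ] [0.139 0.298 0.147 0.3  ] [-99.7 171.6  81.  -10.1]
drive [ 0.4757 -0.1385  0.024 ] [0.101 0.146 0.103 0.146] [-98.5 171.9  81.5  -8.9]
sink [[ 0.60485803 -0.15012424  0.03      ]] empty [0.62287682 0.20203968 0.012     ]
(array([-0.38325013, -0.26593692, -0.02893619]), array([-0.05142161, -0.00503364,  0.62763753]))
(array([-0.38325013, -0.26593692, -0.02893619]), array([-4.99733901e-02,  1.95935622e-02,  5.46276338e+01]))
```

```bash
R='[-0.0415,-0.0218,0.003,0,0,0]'; python3 drive.py '[[-0.0415,-0.0218,0.003,0,0,0],[-0.0415,-0.0218,0.003,0,0,0],[-0.0415,-0.0218,0.003,0,0,0],[-0.0415,-0.0218,0.003,0,0,0],[-0.0415,-0.0218,0.003,0,0,0]]'; python3 drive.py '[[-0.0415,-0.0218,0.003,0,0,0],[-0.0415,-0.0218,0.003,0,0,0],[-0.0415,-0.0218,0.003,0,0,0],[-0.0415,-0.0218,0.003,0,0,0],[-0.0415,-0.0218,0.003,0,0,0]]';  python3 drive.py '[[0,0,0,0,0,8.5],[0,0,0,0,0,8.5],[0,0,0,0,0,8.5],[0,0,0,0,0,8.5],[0,0,0,0,0,8.5]]'; python3 drive.py '[[0,0,0,0,0,8.5],[0,0,0,0,0,8.5],[0,0,0,0,0,8.5],[0,0,0,0,0,8.5],[0,0,0,0,0,0]]'
python3 - <<'E'
from h import *
w=snap("wrist","w1");cv2.imwrite("pics/w1.png",w["frame"][:,:,::-1]);print(delta([.55,-.10,.2],81))
E
```

```text
time_s: 0.65
eef_pos: [0.4093, 0.3757, 0.2161]
orientation: [-180.0, -0.0, 154.6]
force: [0.6, 1.1, -0.3]
width: 0.0853
grasp_force: 0.0
time_s: 1.15
eef_pos: [0.5502, 0.1881, 0.2011]
orientation: [-180.0, -0.0, 154.6]
force: [-0.0, 1.1, -0.4]
width: 0.0853
grasp_force: 0.0
time_s: 1.65
eef_pos: [0.5493, 0.1898, 0.2011]
orientation: [-180.0, -0.0, 111.8]
force: [-0.0, -0.6, -1.0]
width: 0.0855
grasp_force: 0.0
time_s: 2.15
eef_pos: [0.5492, 0.1899, 0.2011]
orientation: [-180.0, 0.0, 78.0]
force: [-0.7, 0.2, 0.7]
width: 0.0855
grasp_force: 0.0
(array([-0.28375812,  0.05946474,  0.00114274]), array([-0.0167344 ,  0.0066694 , -2.69106238]))
```

View pics/w1.png

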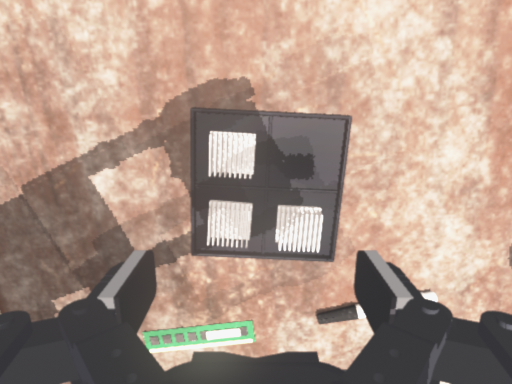

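The wrist view shows the tray with outer corners at about (192,108), (351,117), (333,262), (191,256). The empty cell is upper right, near (308,150). Next I'll refine the tray and move to the dock view.

```bash
python3 drive.py '[[-0.04725,0.01,0,0,0,-0.5],[-0.04725,0.01,0,0,0,-0.5],[-0.04725,0.01,0,0,0,-0.5],[-0.04725,0.01,0,0,0,-0.5],[-0.04725,0.01,0,0,0,-0.5]]'; python3 drive.py '[[-0.04725,0.01,0,0,0,-0.5],[0,0,0,0,0,0],[0,0,0,0,0,0]]'
python3 - <<'E'
from h import *
w=snap("wrist","w2");cv2.imwrite("pics/w2.png",w["frame"][:,:,::-1])
c=load("w1")
hsv=cv2.cvtColor(c["frame"],cv2.COLOR_RGB2HSV);m=((hsv[:,:,1]<75)&(hsv[:,:,2]<110)).astype(np.uint8)*255
m=cv2.morphologyEx(m,cv2.MORPH_CLOSE,np.ones((5,5)));m[:90]=0;m[275:]=0;m[:,:175]=0;m[:,365:]=0
m=cv2.morphologyEx(m,cv2.MORPH_OPEN,np.ones((7,7)))
k=max(cv2.findContours(m,0,2)[0],key=cv2.contourArea);h=cv2.convexHull(k);q=cv2.approxPolyDP(h,8,True)[:,0]
print(cv2.contourArea(k),q.tolist())
for P in (np.array([(192,108),(351,117),(333,262),(191,256)]),q):
    if len(P)!=4: continue
    X=ray(c,P,.012);e=np.roll(X,-1,0)-X;print(X.round(4).tolist(),X.mean(0).round(4),np.linalg.norm(e,axis=1).round(4),np.degrees(np.arctan2(e[:,1],e[:,0])).round(1))
E
```

```text
time_s: 2.7
eef_pos: [0.5536, -0.0533, 0.2014]
orientation: [180.0, -0.0, 81.0]
force: [-0.2, 0.7, -0.2]
width: 0.0854
grasp_force: 0.0
time_s: 3.0
eef_pos: [0.5559, -0.1007, 0.2011]
orientation: [-180.0, -0.0, 81.2]
force: [-0.2, 0.1, 0.3]
width: 0.0854
grasp_force: 0.0
13301.0 [[191, 108], [261, 111], [308, 138], [341, 180], [332, 260], [191, 252]]
[[0.5039, 0.261, 0.012], [0.6519, 0.2208, 0.012], [0.6124, 0.0706, 0.012], [0.4623, 0.11, 0.012]] [0.5576 0.1656 0.012 ] [0.1533 0.1553 0.1553 0.1566] [ -15.2 -104.7  165.3   74.6]
```

View pics/w2.png

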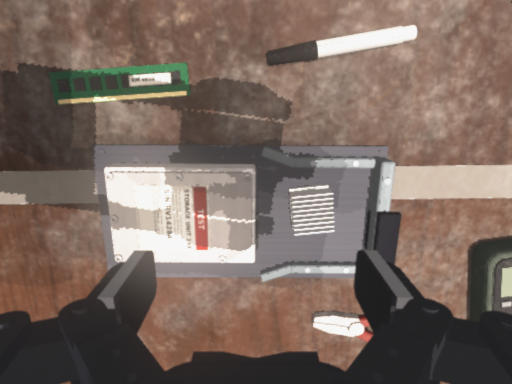

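The dock view shows the sink's fins at about (290–335, 185–236). The drive's top corners are at about (105,166), (255,164), (256,263), (112,263). The plate's upper edge runs from (96,147) to (388,146), and the rails have bright tops from x≈290 to 375.

```bash
python3 - <<'E'
from h import *
c=load("w2");g=cv2.cvtColor(c["frame"],cv2.COLOR_RGB2GRAY)
def rep(n,X):
    e=np.roll(X,-1,0)-X;print(n,X.round(4)[:,:2].tolist(),X.mean(0).round(4),np.linalg.norm(e,axis=1).round(4),np.degrees(np.arctan2(e[:,1],e[:,0])).round(1))
m=np.zeros_like(g);m[178:242,280:345]=(g[178:242,280:345]>100)*255
p=cv2.findNonZero(m);r=cv2.minAreaRect(p);rep("sink",ray(c,cv2.boxPoints(r),.03))
m=np.zeros_like(g);m[155:272,95:261]=(g[155:272,95:261]>125)*255;m=cv2.morphologyEx(m,cv2.MORPH_OPEN,np.ones((3,3)))
r=cv2.minAreaRect(cv2.findNonZero(m));print(r);rep("drive",ray(c,cv2.boxPoints(r),.024))
rep("drive man",ray(c,[(105,166),(255,164),(256,263),(112,263)],.024))
m=np.zeros_like(g);m[140:285,258:380]=(g[140:285,258:380]>115)*255;m[180:262]=0
for a,b in((140,180),(262,285)):
    q=cv2.findNonZero(np.where((np.arange(384)[:,None]>=a)&(np.arange(384)[:,None]<b)&(np.arange(512)[None]>298)&(np.arange(512)[None]<372),m,0).astype(np.uint8))
    l=cv2.fitLine(q,cv2.DIST_L2,0,.01,.01).ravel();X=ray(c,[l[2:]-30*l[:2],l[2:]+30*l[:2]],.014);print("rail",len(q),X.round(4),np.degrees(np.arctan2(*(X[1]-X[0])[1::-1])))
print("plate far edge",ray(c,[(97,147),(260,146)],.004).round(4))
cv2.imwrite("pics/w2c.png",cv2.resize(c["frame"][135:290,90:410,::-1],None,fx=2.5,fy=2.5,interpolation=cv2.INTER_CUBIC))
E
```

```text
sink [[0.5716, -0.1743], [0.5803, -0.1091], [0.6411, -0.1184], [0.6359, -0.1842]] [ 0.6072 -0.1465  0.03  ] [0.0658 0.0615 0.066  0.065 ] [ 82.4  -8.8 -94.5 171.2]
((177.5, 213.5), (115.0, 165.0), 90.0)
drive [[0.4076, -0.0619], [0.5644, -0.0861], [0.5461, -0.2082], [0.3725, -0.1814]] [ 0.4726 -0.1344  0.024 ] [0.1587 0.1235 0.1756 0.1246] [ -8.8 -98.5 171.2  73.6]
drive man [[0.4144, -0.0728], [0.5584, -0.0931], [0.5433, -0.1982], [0.3929, -0.175]] [ 0.4773 -0.1348  0.024 ] [0.1455 0.1062 0.1521 0.1044] [ -8.  -98.2 171.2  78.1]
rail 1514 [[ 0.619  -0.0964  0.014 ]
 [ 0.6768 -0.1137  0.014 ]] -16.65366311603354
rail 994 [[ 0.587  -0.2216  0.014 ]
 [ 0.6518 -0.2355  0.014 ]] -12.173887510379116
plate far edge [[ 0.4022 -0.0553  0.004 ]
 [ 0.5657 -0.0795  0.004 ]]
```

View pics/w2c.png

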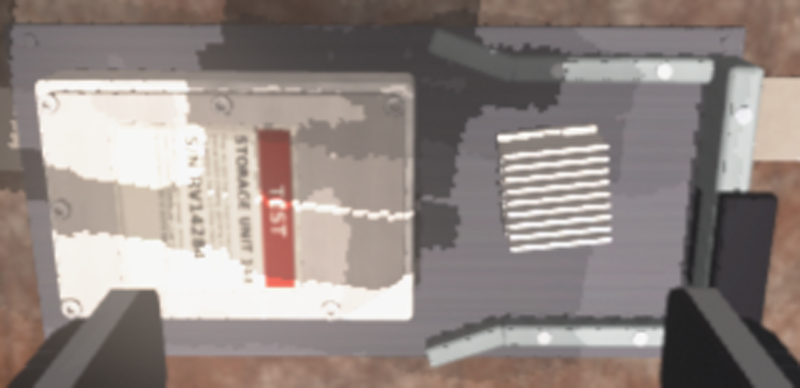

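```bash
python3 - <<'E'
from h import *
c=load("w2")
G=lambda l,z: ray(c,(np.array(l)+.5)/2.5-.5+[90,135],z)
def rep(n,X):
    e=np.roll(X,-1,0)-X;print(n,X.round(4)[:,:2].tolist(),X.mean(0).round(4),np.linalg.norm(e,axis=1).round(4),np.degrees(np.arctan2(e[:,1],e[:,0])).round(1))
S=G([(497,130),(596,125),(611,241),(511,251)],.03);rep("sink",S)
D=G([(36,76),(413,73),(414,319),(57,322)],.024);rep("drive",D)
A=G([(12,25),(740,27)],.004);B=G([(48,355),(655,355)],.004)
for n,X in(("A",A),("B",B)):print(n,X.round(4),np.degrees(np.arctan2(*(X[1]-X[0])[1::-1])))
a=G([(505,80),(712,80)],.014);b=G([(505,326),(655,324)],.014)
for n,X in(("railU",a),("railL",b)):print(n,X.round(4),np.degrees(np.arctan2(*(X[1]-X[0])[1::-1])))
st=G([(724,70),(720,188)],.03);print("stop",st.round(4))
th=np.radians(-8.9);u=np.array([np.cos(th),np.sin(th)]);v=np.array([-u[1],u[0]])
for n,X in(("A",A),("B",B),("railU",a),("railL",b),("stop",st),("sink",S),("drive",D)): print(n,"along",(X[:,:2]@u).round(4),"lat",(X[:,:2]@v).round(4))
E
```

```text
sink [[0.5873, -0.1189], [0.6254, -0.1227], [0.6269, -0.1719], [0.5865, -0.17]] [ 0.6065 -0.1459  0.03  ] [0.0383 0.0491 0.0404 0.0512] [ -5.8 -88.2 177.4  89.2]
drive [[0.4138, -0.0718], [0.5583, -0.093], [0.5427, -0.1973], [0.3933, -0.1757]] [ 0.477  -0.1344  0.024 ] [0.1461 0.1055 0.1509 0.1058] [ -8.3 -98.5 171.8  78.8]
A [[ 0.4004 -0.0527  0.004 ]
 [ 0.6915 -0.0984  0.004 ]] -8.926363939780623
B [[ 0.3739 -0.2003  0.004 ]
 [ 0.6466 -0.2423  0.004 ]] -8.763222006967824
railU [[ 0.594  -0.1033  0.014 ]
 [ 0.6758 -0.116   0.014 ]] -8.76813066629604
railL [[ 0.5806 -0.2119  0.014 ]
 [ 0.6454 -0.2209  0.014 ]] -7.914874523562321
stop [[ 0.6754 -0.1086  0.03  ]
 [ 0.6714 -0.1559  0.03  ]]
A along [0.4037 0.6984] lat [0.0099 0.0098]
B along [0.4004 0.6763] lat [-0.14   -0.1394]
railU along [0.6028 0.6856] lat [-0.0102 -0.01  ]
railL along [0.6064 0.6718] lat [-0.1195 -0.1184]
stop along [0.684  0.6875] lat [-0.0028 -0.0501]
sink along [0.5986 0.6368 0.6459 0.6058] lat [-0.0266 -0.0245 -0.0728 -0.0773]
drive along [0.4199 0.566  0.5667 0.4157] lat [-0.007  -0.0055 -0.111  -0.1127]
```

Everything agrees with the given sizes:
- **Dock:** yaw about -8.85°, plate 150 mm wide, origin about (0.549,-0.151).
- **Sink:** about (0.606,-0.148), yaw about -4°.
- **Empty cell:** about (0.603,0.192).

I'll grasp across the sink's x with the fingers partly open, because the drive is close.

```bash
python3 drive.py '[[-0.0195,0.0285,0,0,0,-2.4],[-0.0195,0.0285,0.03,0,0,-2.4],[0,0,0.04,0,0,0],[0,0,0.04,0,0,0],[0,0,0.03,0,0,0]]' 0.062; python3 drive.py '[[0,0,0,0,0,0],[0,0,0,0,0,0]]'
python3 - <<'E'
from h import *
print(delta([.606,-.148,.012],86))
w=snap("wrist","w3");cv2.imwrite("pics/w3.png",w["frame"][:,:,::-1])
E
```

```text
time_s: 3.55
eef_pos: [0.6067, -0.144, 0.0589]
orientation: [-179.9, -0.0, 86.2]
force: [0.1, -0.0, 0.3]
width: 0.0621
grasp_force: 0.0
time_s: 3.75
eef_pos: [0.6076, -0.1448, 0.0619]
orientation: [-180.0, -0.0, 86.1]
force: [0.3, -0.1, -1.0]
width: 0.0619
grasp_force: 0.0
(array([-0.00326337, -0.00135773,  0.04986904]), array([-0.02590018, -0.01029608,  0.0761375 ]))
```

View pics/w3.png

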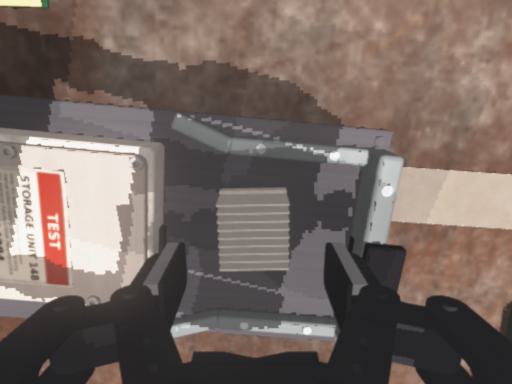

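The sink's top spans about (218–289, 190–271). It is centred between the fingers (about (170,255) and (340,255)) and square to them.

```bash
python3 - <<'E'
from h import *
c=load("w3")
X=ray(c,[(216,189),(287,188),(289,270),(219,271)],.03);print(X.round(4),X.mean(0).round(4),np.linalg.norm(np.roll(X,-1,0)-X,axis=1).round(4))
print(delta([*X.mean(0)[:2],.012],86)[0].round(4))
E
```

```text
[[ 0.5894 -0.1205  0.03  ]
 [ 0.6279 -0.1226  0.03  ]
 [ 0.627  -0.1722  0.03  ]
 [ 0.5862 -0.1701  0.03  ]] [ 0.6076 -0.1464  0.03  ] [0.0385 0.0496 0.0408 0.0497]
[-0.0011 -0.0007  0.0508]
```

```bash
python3 drive.py '[[-0.003,0,0.02,0,0,0],[0,0,0.016,0,0,0],[0,0,0.010,0,0,0],[0,0,0.005,0,0,0],[0,0,0,0,0,0]]'; python3 drive.py '[[0,0,0,0,0,0],[0,0,0,0,0,0],[0,0,0,0,0,0],[0,0,0,0,0,0],[0,0,0,0,0,0]]' 0.03; python3 drive.py '[[0,0,-0.005,0,0,0],[0,0,-0.01,0,0,0],[0,0,-0.03,0,0,0],[0,0,-0.03,0,0,0],[0,0,0,0,0,0]]'
```

```text
time_s: 4.3
eef_pos: [0.6075, -0.1489, 0.0108]
orientation: [180.0, 0.0, 85.9]
force: [0.0, 1.3, 0.1]
width: 0.0618
grasp_force: 0.0
time_s: 4.8
eef_pos: [0.6077, -0.1491, 0.0114]
orientation: [179.9, 0.0, 85.9]
force: [-1.8, 0.7, 7.7]
width: 0.0394
grasp_force: 61.2
time_s: 5.3
eef_pos: [0.6094, -0.1497, 0.0899]
orientation: [179.6, 0.1, 85.9]
force: [1.4, -0.5, -1.2]
width: 0.0394
grasp_force: 60.9
```

```bash
python3 drive.py '[[0.02,-0.0019,0,0,0,0],[0.04,-0.0038,0,0,0,0],[0.04,-0.0038,0,0,0,0],[0.04,-0.0038,0,0,0,0],[0.04,-0.0038,0,0,0,0]]'; python3 drive.py '[[0.04,-0.0038,0,0,0,0],[0.04,-0.0038,0,0,0,0],[0.04,-0.0038,0,0,0,0],[0.04,-0.0038,0,0,0,0],[0,0,0,0,0,5.4]]'; python3 drive.py '[[0,0,0,0,0,5.4],[0,0,0,0,0,0],[0,0,0,0,0,0]]'
python3 - <<'E'
from h import *
print(delta([.603,.192,.012],74.9))
w=snap("wrist","w4");cv2.imwrite("pics/w4.png",w["frame"][:,:,::-1])
E
```

```text
time_s: 5.8
eef_pos: [0.6025, 0.0333, 0.0854]
orientation: [-180.0, -0.0, 85.9]
force: [-0.4, -0.0, -0.7]
width: 0.0389
grasp_force: 60.9
time_s: 6.3
eef_pos: [0.5985, 0.197, 0.0854]
orientation: [180.0, -0.1, 80.7]
force: [-0.4, -0.2, -1.7]
width: 0.0392
grasp_force: 60.9
time_s: 6.6
eef_pos: [0.599, 0.1923, 0.0853]
orientation: [-180.0, 0.0, 75.3]
force: [0.1, -0.7, -1.0]
width: 0.0392
grasp_force: 60.9
(array([0.0007621 , 0.00396942, 0.07330227]), array([-0.00649033,  0.00633241,  0.38358857]))
```

View pics/w4.png

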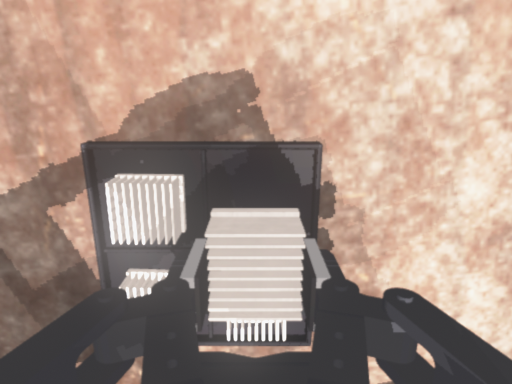

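The held sink is square to the tray. The tray's far edge runs from (83,143) to (321,143). I'll check the cell position against those corners.

```bash
python3 - <<'E'
from h import *
c=load("w4")
X=ray(c,[(83,143),(321,143)],.012)[:,:2];e=X[1]-X[0];L=np.linalg.norm(e);u=e/L;v=np.array([-u[1],u[0]])
print(X.round(4),L,np.degrees(np.arctan2(u[1],u[0])));cell=X[1]-.041*u-.041*v;print(cell)
print(delta([*cell,.012],74.9)[0])
E
```

```text
[[0.5038 0.2611]
 [0.6521 0.2222]] 0.15328164875139175 -14.710762363623413
[0.60202326 0.19298004]
[0.00151175 0.00268994 0.07333288]
```

Both views agree to within 1.5 mm. Now I'll shift (+0.001, +0.003) and lower.

```bash
python3 drive.py '[[0.001,0.003,0.02,0,0,0.3],[0,0,0.02,0,0,0],[0,0,0.015,0,0,0],[0,0,0.01,0,0,0],[0,0,0.005,0,0,0]]';python3 drive.py '[[0,0,0.003,0,0,0],[0,0,0,0,0,0]]'
```

```text
time_s: 7.15
eef_pos: [0.6019, 0.1924, 0.0144]
orientation: [-179.9, 0.0, 74.9]
force: [-0.9, -1.2, -2.2]
width: 0.0392
grasp_force: 60.9
time_s: 7.35
eef_pos: [0.6024, 0.1927, 0.0124]
orientation: [180.0, -0.0, 74.8]
force: [0.4, -0.4, -1.2]
width: 0.0391
grasp_force: 60.9
```

```bash
python3 drive.py '[[0,0,0.002,0,0,0],[0,0,0,0,0,0]]'; python3 drive.py '[[0,0,0,0,0,0],[0,0,0,0,0,0],[0,0,0,0,0,0]]' 0.052; python3 drive.py '[[0,0,-0.01,0,0,0],[0,0,-0.02,0,0,0],[0,0,-0.03,0,0,0],[0,0,-0.04,0,0,0],[0,0,0,0,0,0]]'
python3 - <<'E'
from h import *
w=snap("wrist","w5");cv2.imwrite("pics/w5.png",w["frame"][:,:,::-1])
E
```

```text
time_s: 7.55
eef_pos: [0.6024, 0.1927, 0.0106]
orientation: [180.0, -0.0, 74.8]
force: [-0.2, -0.9, -1.5]
width: 0.0395
grasp_force: 60.9
time_s: 7.85
eef_pos: [0.6023, 0.1927, 0.0105]
orientation: [180.0, -0.0, 74.8]
force: [0.1, -0.4, 0.2]
width: 0.0521
grasp_force: 0.0
time_s: 8.35
eef_pos: [0.6049, 0.1933, 0.116]
orientation: [179.6, -0.2, 74.8]
force: [0.8, 0.3, -0.5]
width: 0.0518
grasp_force: 0.0
```

View pics/w5.png

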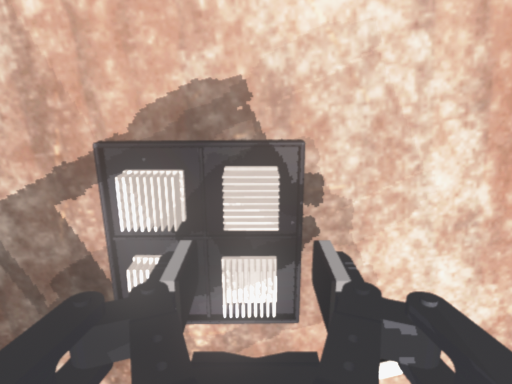

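The sink stands upright, centred and square in the cell, with its top at about (222–280, 167–231) inside a cell of about (206–300, 147–236). Next I'll go behind the drive and turn the two open fingers across it for a square push.

```bash
python3 drive.py '[[-0.0405,-0.016,0,0,0,0],[-0.0405,-0.016,0,0,0,0],[-0.0405,-0.016,0,0,0,0],[-0.0405,-0.016,0,0,0,0],[-0.0405,-0.016,0,0,0,0]]';python3 drive.py '[[-0.0405,-0.016,0,0,0,0],[-0.0405,-0.016,0,0,0,0],[-0.0405,-0.016,0,0,0,0],[-0.0405,-0.016,0,0,0,0],[0,0,0,0,0,0]]';python3 drive.py '[[0,0,0,0,0,8.36],[0,0,0,0,0,8.36],[0,0,0,0,0,8.36],[0,0,0,0,0,8.36],[0,0,0,0,0,8.36]]' 0.05;python3 drive.py '[[0,0,0,0,0,8.36],[0,0,0,0,0,8.36],[0,0,0,0,0,8.36],[0,0,0,0,0,8.36],[0,0,0,0,0,8.36]]';python3 drive.py '[[0,0,0,0,0,0],[0,0,0,0,0,0]]'
python3 - <<'E'
from h import *
print(robot.get_state()["joint_positions"].round(1),delta([.371,-.121,.008],-8.85))
w=snap("wrist","w6");cv2.imwrite("pics/w6.png",w["frame"][:,:,::-1])
E
```

```text
time_s: 8.9
eef_pos: [0.4704, 0.0172, 0.1101]
orientation: [-180.0, 0.0, 74.9]
force: [1.5, -0.1, 0.2]
width: 0.052
grasp_force: 0.0
time_s: 9.4
eef_pos: [0.3649, -0.1241, 0.1101]
orientation: [-179.9, 0.0, 74.6]
force: [0.1, 1.1, -0.4]
width: 0.0521
grasp_force: 0.0
time_s: 9.9
eef_pos: [0.3679, -0.121, 0.1101]
orientation: [-180.0, 0.0, 32.7]
force: [-0.4, -0.3, 0.4]
width: 0.0502
grasp_force: 0.0
time_s: 10.4
eef_pos: [0.3679, -0.121, 0.1101]
orientation: [-180.0, 0.0, -9.1]
force: [0.3, 0.3, -0.4]
width: 0.05
grasp_force: 0.0
time_s: 10.6
eef_pos: [0.3679, -0.1212, 0.1102]
orientation: [-180.0, 0.0, -8.5]
force: [0.5, 0.1, -0.9]
width: 0.0498
grasp_force: 0.0
[-27.1  21.4 117.3   0.   41.3  71.4] (array([ 0.00304058, -0.00059108,  0.10220306]), array([-0.00664282,  0.01116674,  0.36510475]))
```

View pics/w6.png

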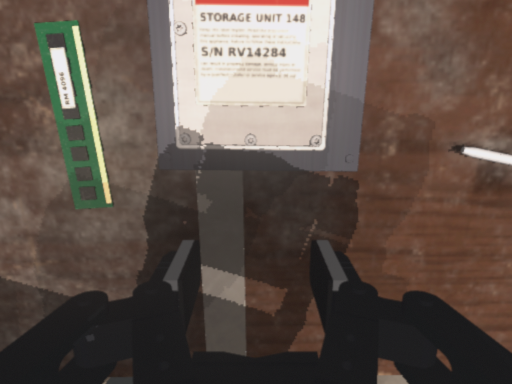

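The drive's rear edge runs along row 150 (cols 175–327). The plate's edge is at row 170 (cols 155–358), and the fingers straddle col 256, so they are lined up. Lowering now, then pushing.

```bash
python3 drive.py '[[0,-0.001,0.03,0,0,0.35],[0,0,0.03,0,0,0],[0,0,0.025,0,0,0],[0,0,0.015,0,0,0],[0,0,0.002,0,0,0]]';python3 drive.py '[[0.005,0,0,0,0,0],[0.01,0,0,0,0,0],[0.01,0,0,0,0,0],[0.01,0,0,0,0,0],[0.01,0,0,0,0,0]]'; python3 drive.py '[[0.01,0,0,0,0,0],[0.01,0,0,0,0,0],[0.01,0,0,0,0,0],[0.01,0,0,0,0,0],[0,0,0,0,0,0]]'
```

```text
time_s: 11.15
eef_pos: [0.3674, -0.1201, 0.0069]
orientation: [-180.0, 0.1, -9.0]
force: [-0.2, -0.2, 0.1]
width: 0.0501
grasp_force: 0.0
time_s: 11.65
eef_pos: [0.413, -0.1276, 0.0087]
orientation: [-180.0, 0.0, -9.1]
force: [-5.0, 0.2, 3.7]
width: 0.0504
grasp_force: 2.5
time_s: 12.15
eef_pos: [0.4541, -0.1345, 0.0086]
orientation: [180.0, -0.2, -9.1]
force: [-0.3, -0.2, 0.8]
width: 0.0498
grasp_force: 0.0
```

```bash
python3 drive.py '[[0.01,0,0,0,0,0],[0.01,0,0,0,0,0],[0.01,0,0,0,0,0],[0.01,0,0,0,0,0],[0,0,0,0,0,0]]'; python3 drive.py '[[0.003,0,0,0,0,0],[0.004,0,0,0,0,0],[0.004,0,0,0,0,0],[0.002,0,0,0,0,0]]'
```

```text
time_s: 12.65
eef_pos: [0.4925, -0.1406, 0.0084]
orientation: [180.0, -0.1, -9.1]
force: [-0.0, -0.5, 0.7]
width: 0.0502
grasp_force: 0.0
time_s: 13.05
eef_pos: [0.5032, -0.1422, 0.0082]
orientation: [-180.0, 0.1, -9.1]
force: [-7.5, -2.5, 2.5]
width: 0.05
grasp_force: 3.3
```

```bash
python3 drive.py '[[0.003,0,0,0,0,0],[0.003,0,0,0,0,0]]'; python3 drive.py '[[0.002,0,0,0,0,0]]'; python3 drive.py '[[0.002,0,0,0,0,0]]'
```

```text
time_s: 13.25
eef_pos: [0.5087, -0.1431, 0.0081]
orientation: [-180.0, 0.2, -9.1]
force: [-8.4, -3.5, 2.7]
width: 0.0501
grasp_force: 3.5
time_s: 13.35
eef_pos: [0.5098, -0.1433, 0.008]
orientation: [-180.0, 0.2, -9.1]
force: [-19.0, -6.5, 10.7]
width: 0.05
grasp_force: 9.0
time_s: 13.45
eef_pos: [0.5099, -0.1432, 0.0079]
orientation: [-180.0, 0.4, -9.1]
force: [-30.8, -9.1, 20.4]
width: 0.0499
grasp_force: 14.6
```

The force jumps at TCP 0.526 along the dock (expected 0.528), so the drive has reached the stop. I'll back off, rise and check.

```bash
python3 drive.py '[[-0.006,0,0,0,0,0],[-0.02,0,0,0,0,0],[-0.02,0,-0.02,0,0,0],[0,0,-0.05,0,0,0],[0,0,-0.05,0,0,0]]';python3 drive.py '[[0.03,0,-0.04,0,0,0],[0.04,0,-0.03,0,0,0],[0.04,0,0,0,0,0],[0,0,0,0,0,0],[0,0,0,0,0,0]]'
python3 - <<'E'
from h import *
w=snap("wrist","w7");cv2.imwrite("pics/w7.png",cv2.resize(w["frame"][:,:,::-1],(800,600),interpolation=cv2.INTER_CUBIC))
E
```

```text
time_s: 13.95
eef_pos: [0.4674, -0.1362, 0.1292]
orientation: [-180.0, 0.1, -9.1]
force: [1.8, -0.6, 0.0]
width: 0.0498
grasp_force: 0.0
time_s: 14.45
eef_pos: [0.5774, -0.1539, 0.1978]
orientation: [-180.0, 0.0, -9.1]
force: [-0.6, 0.0, 0.1]
width: 0.05
grasp_force: 0.0
```

View pics/w7.png

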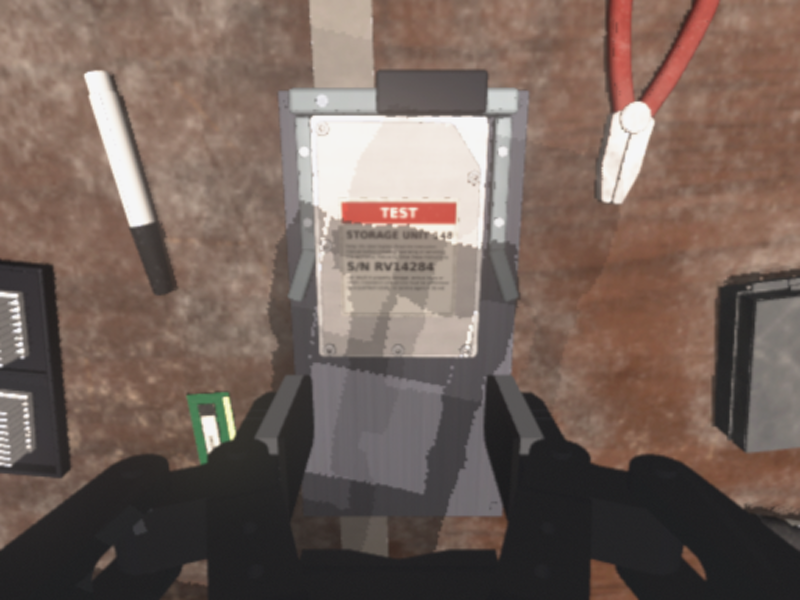

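The drive is at the stop between the rails, with top corners at about (310,115), (490,118), (476,357), (319,355). The stop's inner edge is near row 113.

```bash
python3 - <<'E'
from h import *
c=load("w7")
G=lambda l,z: ray(c,(np.array(l)+.5)*.64-.5,z)[:,:2]
th=np.radians(-8.85);u=np.array([np.cos(th),np.sin(th)]);v=np.array([-u[1],u[0]])
f=lambda X:np.c_[X@u-.566,X@v+.0648].round(4).tolist()
print("drive FL FR RR RL",f(G([(310,115),(490,118),(476,357),(319,355)],.024)))
print("rails",f(G([(311,140),(314,240),(497,140),(490,240)],.014)))
print("plate",f(G([(279,92),(527,92),(502,516),(300,516)],.004)))
print("stop",f(G([(291,113),(377,113),(487,113),(517,113)],.03)))
E
```

```text
drive FL FR RR RL [[0.1194, 0.0522], [0.1173, -0.0503], [-0.0291, -0.0478], [-0.0273, 0.054]]
rails [[0.1059, 0.054], [0.046, 0.0551], [0.1054, -0.0567], [0.0456, -0.0552]]
plate [[0.1336, 0.0733], [0.1329, -0.0751], [-0.167, -0.0755], [-0.1664, 0.0778]]
stop [[0.1201, 0.0618], [0.1199, 0.0138], [0.1197, -0.0476], [0.1196, -0.0643]]
```

The drive is 1–2 mm from home, +2 mm off the centre line and within 0.02 rad, all inside tolerance. The arm is clear of everything, so I'm handing in.

```bash
python3 -c "
from bench import robot
print(robot.close_job())"
```

```text
the job is handed in; nothing more can be done
None
```

The job is handed in at about 14.5 s on the robot's clock: the heat sink is upright, centred and square in the empty tray cell, and the drive measured 1–2 mm from home against the end stop, about 2 mm off the centre line and within 0.02 rad; no verdict was returned.

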